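# Hang the infuser in the soup warmer and set its dial

### The arm

A 6-joint arm with a two-finger parallel gripper is mounted at the origin on a cart in front of the work surface, level with it; the furniture and walls round the work are solid. World frame = base frame: x ahead of the robot, y to its left, z up, the work surface at z = 0. Lengths are in m, angles in degrees, forces in N, time in s.
With the tool pointing down it reaches from about 0.325 to 0.85 m from the base axis. Payload 15.5 kg.
Tool frame: the origin (TCP) lies at the very end of the fingers, on their centre line; the grasp point (between the pads) lies arm.grip_depth behind it (arm.grip_depth is the distance from the TCP to the grasp point, in m); z points along the fingers, y is the direction in which the jaws open and shut (so a half turn about z gives the same grasp; the last joint's range is limited). The gripper opens to 91 mm and grips with 3 to 60 N. Pads are 32 mm wide; open, the fingers measure 118 mm over their backs; the gripper's body (76 mm by 178 mm) begins 60 mm behind the grasp point.
Start: joints at [66.721, 28.281, 77.091, -0, 74.628, -5.472], TCP at [0.191, 0.595, 0.214] pointing down, gripper open.
Joint ranges: [-166.48, 166.48], [-47.26, 123.95], [12.59, 153.08], [-70.14, 250.14], [6.76, 159.57], [-176.63, 176.63]. Speed limits (degrees/s): [108.29, 108.29, 147.25, 172.46, 172.46, 172.46].

### API

Orientations are given as a 3x3 rotation matrix whose columns are the frame's x, y, z axes.
In Python, from rig import arm gives the robot as it stands. Calls block until the motion is done:
- arm.move_to(position, orientation): joint-space move of the TCP to a pose.
- arm.move_l(position, orientation=None, feed=0.15): straight line of the TCP; orientation=None keeps the orientation; feed is the mean speed in m/s.
- arm.move_joints(angles): joint-space move.
- arm.grip(opening): finger opening in m; the grip force is fixed at half the most; returns when the fingers have stopped.
- arm.sleep(seconds).
- arm.solve_ik(position, orientation): joint angles nearest the present ones, or None.
- arm.snapshot(name): name is "side" or "top" or "wrist"; returns the picture (384x512x3 uint8, red, green, blue); there is no depth.
- arm.get_calibration(name): a dict with "intrinsics" (3x3 intrinsics, pixels), "k1" (the pictures are not rectified: a ray, as slopes to the right and down, at radius r is drawn at 1 + k1 r^2 times it, then the intrinsics apply), "cam_to_world" (4x4, takes a point from camera to world coordinates). Camera axes: x right, y down, z forward; pixel columns grow to the right and rows downward; lengths in m; the calibration is good to about 2 mm. A picture is of the moment at which its call begins: read the wrist's pose just before it. get_calibration takes no time and is no camera call; for the wrist camera it gives the pose at the moment of the call.
A pose or a line that the arm cannot do raises arm.Unreachable and nothing moves.
- arm.sign_off(): hands the job in, once; it reports no verdict.
Readings, each from a call of its own:
- arm.current_t(): time.
- arm.current_joint_positions(): joint angles.
- arm.current_dq(): joint speeds.
- arm.current_tau(): joint torques, N m.
- arm.current_ee_pos(): TCP position.
- arm.current_tool_rot(): TCP orientation.
- arm.current_force(): force on the tool from outside, world axes, zero at the start.
- arm.current_torque(): the same for the moment, N m.
- arm.current_width(): finger opening in m.
Only numpy, scipy, OpenCV 4.12 (cv2) and the standard library are available. Lean on these libraries where they do the work, as an engineer would, in place of code of your own. Each camera call takes 0.05 s, during which the arm holds its last target. There are 200 camera calls.

### The job

Get the soup warmer ready: hang the herb infuser by its own hook over the rim on the pan's left side (left as the robot sees it), with the can inside the pan, and let go of it. Then turn the dial on its sloped panel until its pointer points at the middle of the raised tab of the marker ring round it, and let go. Leave the marker ring where it is set, and do not shift or knock over the mug, the beaker, the spice jar or the bean tin.

Things in the scene. Friction and masses are not known exactly. Their poses are not given: they have to be found in the camera images.
- warmer: Soup warmer, fixed: white housing 170 (x) x 180 (y) x 100 mm high with an open steel pan in it; joined to its right a grey panel 166 mm wide, 120 mm high at the back, sloped 23 degrees, facing up and to the robot. Origin: under the pan housing's centre; x to the back, y to its left, z up; turned up to 0.15 rad. Pan: 146 (x) x 156 (y) mm outside, wall 6 mm, inner floor 18 mm up, rim 135 mm up.
- rim_left (a point): Top middle of the pan's left side wall, at the rim's height (135 mm), in the middle of the 6 mm wall. Axes as warmer: x runs along this rim (the straight part reaches 73 mm to each side), y points outwards (left).
- infuser_grip (a point): Centre of the infuser's upright black grip, 142 mm above the can's underside. The grip is 26 mm wide (x), 12 mm thick (y) and 46 mm high (z; from 119 to 165 mm, the infuser's top). z points up, y points the way the hook points (from the can to the hook).
- infuser_bridge (a point): Middle of the underside of the hook's bridge, which comes to rest on the rim, across it. It lies 10 mm from the grip's centre along y and 35 mm below it. Hook 24 mm wide (x); throat between strap and tongue 16 mm (8 mm in y to each side of this point); the tongue with its flared end reaches 26 mm below it. Axes as infuser_grip.
- infuser_can (a point): Centre of the infuser's can, 28 mm above its underside; 32 mm from the bridge point against y. Axes as infuser_grip.
- infuser: Herb infuser, loose, 0.11 to 0.22 kg, standing upright on the worktop: a steel can 44 mm across and 56 mm high with rows of small holes, an upright strap at its side, a hook at the strap's top and a black grip above it; 165 mm high in all. Origin at the centre of the can's underside, axes as infuser_grip.
- dial (a joint): Angle of the black dial (rad): 0 with its pointer straight up the panel's slope, growing clockwise as seen by someone facing the panel; stops at -2 and 2. It starts left of the tab and has to turn clockwise by 0.55 to 1.5 rad. It turns with 0.06 Nm of friction and stays where it is left.
- marker (a joint): Angle of the tab of the marker ring (rad), same zero and sense as dial; very stiff. The dial is set when both angles are equal.
- dial_grip (a point): Point on the dial's axis half-way up its bar, 26 mm above the panel. The dial: a black disc 68 mm across, 10 mm high, with a straight bar across it, 14 mm thick, 64 mm long, from 10 to 38 mm above the panel. Axes turn with it: z is the dial's axis, square to the panel (23 degrees from vertical, leaning to the robot); x along the bar to the pointer; y across the bar.
- dial_pointer (a point): The pointer's tip: the pointed end of the bar, which also carries a white line; 33 mm from the axis. Axes as dial_grip.
- marker_tab (a point): Top of the small raised tab (16 mm radially, 10 mm wide, 8 mm high) of the aluminium marker ring that lies round the dial; 46 mm from the dial's axis. x points outwards from the axis through the tab, z as the dial's axis.
- beans: Bystander: short wide tin, 75 mm across, 58 mm high, on the worktop at one front side of the warmer while the infuser stands at the other. Origin at its underside's centre.
- beaker: Bystander: clear beaker with screw lid, 70 mm across, 144 mm high, right of the warmer. Origin at its underside's centre.
- mug: Bystander: dark mug, 92 x 121 x 94 mm, far left on the draining board (5 mm high). Origin at its underside's centre.
- spice: Bystander: spice jar, 44 mm across, 100 mm high, left on the draining board (5 mm high). Origin at its underside's centre.
Things that resemble listed ones, but are neither listed nor needed, are in the scene too. Several things have the shape of the infuser; the one meant has the colours described above.

How it is judged (in metres and radians):
On the way, in this order (a step that is already met when the one before it is completed fails the run):
1. the infuser hangs by its hook over the pan's left rim, can inside, let go and at rest (x of infuser_bridge in the frame of rim_left between -0.06 and 0.06 m and y of infuser_bridge in the frame of rim_left between -0.011 and 0.011 m and z of infuser_bridge in the frame of rim_left between -0.006 and 0.008 m and y of infuser_can in the frame of rim_left between -0.055 and -0.012 m and angle between infuser_can's own z axis and vertical below 0.25 rad and contact force between the fingers and infuser below 0.2 N and linear speed of infuser below 0.03 m/s), for 0.3 s.
2. the dial's pointer stands at the marker's tab (angle between the x axis of dial_pointer and the x axis of marker_tab, either way round below 0.12 rad and distance between dial_pointer and marker_tab below 0.022 m), for 0.2 s.
At the end, for the whole second after the job is handed in: The infuser hangs released and at rest, can inside the pan, hook over the left wall (bridge within 11 mm of the wall's middle, 8 mm of rim height and 60 mm of that side's middle, leaning under 0.25 rad); the dial, at rest, points at the tab within 0.12 rad (all of step 1 and all of step 2 and velocity of joint dial between -0.05 and 0.05 rad/s); the robot touches nothing.
It fails at once if the marker ring is turned from its setting (tab moved over 6 mm) (distance of marker_tab from where it was at the start of the episode above 0.006 m).
It fails at once if the bean tin is shifted over 30 mm or tipped over 0.3 rad (distance of beans from where it was at the start of the episode above 0.03 m or angle between beans's own z axis and vertical above 0.3 rad).
It fails at once if the beaker is shifted over 30 mm or tipped over 0.3 rad (distance of beaker from where it was at the start of the episode above 0.03 m or angle between beaker's own z axis and vertical above 0.3 rad).
It fails at once if the mug is shifted over 30 mm or tipped over 0.3 rad (distance of mug from where it was at the start of the episode above 0.03 m or angle between mug's own z axis and vertical above 0.3 rad).
It fails at once if the spice jar is shifted over 30 mm or tipped over 0.3 rad (distance of spice from where it was at the start of the episode above 0.03 m or angle between spice's own z axis and vertical above 0.3 rad).
It also fails if it takes over 64 s, if anything falls off the work surface, if the arm or the gripper's body presses on something with over 40 N, if the wrist force passes 120 N, or if a joint passes its speed limit or range.

## Working session

There is one attempt and no reset: what is moved stays moved. The work goes in short steps, each a Python script; the robot and the scene stay as the last script left them, time stands still between calls to the robot, and variables do not carry over. Pictures are saved under pics/ and viewed, about 8 in all and at most 12, crops included, and the job is handed in when it is done.

```bash
mkdir -p pics; cat > h.py <<'E'
import numpy as np, cv2
from rig import arm
def ray(cal,u,v):
    K=np.array(cal["intrinsics"]);T=np.array(cal["cam_to_world"])
    d=np.array([(u-K[0,2])/K[0,0],(v-K[1,2])/K[1,1]]);s=d.copy()
    for _ in range(20): s=d/(1+cal["k1"]*(s@s))
    return T[:3,3],T[:3,:3]@np.array([s[0],s[1],1])
def onz(cal,u,v,z):
    o,d=ray(cal,u,v);return o+d*(z-o[2])/d[2]
def proj(cal,p):
    K=np.array(cal["intrinsics"]);T=np.array(cal["cam_to_world"])
    q=T[:3,:3].T@(np.array(p)-T[:3,3]);s=q[:2]/q[2];s=s*(1+cal["k1"]*(s@s))
    return K[0,0]*s[0]+K[0,2],K[1,1]*s[1]+K[1,2]
def save(im,n): cv2.imwrite("pics/"+n+".png",cv2.cvtColor(im,cv2.COLOR_RGB2BGR))
def tri(c1,p1,c2,p2):
    o1,d1=ray(c1,*p1);o2,d2=ray(c2,*p2)
    t=np.linalg.lstsq(np.c_[d1,-d2],o2-o1,rcond=None)[0]
    a,b=o1+t[0]*d1,o2+t[1]*d2;return (a+b)/2,np.linalg.norm(a-b)
E
python3 - <<'E'
from h import *
print(arm.grip_depth)
for n in("side","top","wrist"):
    c=arm.get_calibration(n);im=arm.snapshot(n);np.save("pics/%s0.npy"%n,im)
    print(n,c["k1"],np.round(c["intrinsics"],1).tolist(),np.round(c["cam_to_world"],3).tolist())
    save(cv2.resize(im,(800,600),interpolation=cv2.INTER_CUBIC),n+"0")
E
```

```text
0.0188
side -0.12637731666956012 [[398.0, 0.0, 253.5], [0.0, 398.0, 186.2], [0.0, 0.0, 1.0]] [[0.835, -0.279, 0.474, -0.008], [-0.55, -0.45, 0.704, -0.791], [0.016, -0.848, -0.529, 0.739], [0.0, 0.0, 0.0, 1.0]]
top -0.09484402038009876 [[407.2, 0.0, 254.4], [0.0, 407.2, 184.6], [0.0, 0.0, 1.0]] [[-0.013, -0.998, 0.061, 0.483], [-1.0, 0.012, -0.015, 0.062], [0.014, -0.061, -0.998, 1.224], [0.0, 0.0, 0.0, 1.0]]
wrist -0.0628062904214924 [[284.7, 0.0, 258.7], [0.0, 284.7, 194.2], [0.0, 0.0, 1.0]] [[0.306, 0.918, 0.252, 0.121], [0.952, -0.295, -0.083, 0.619], [-0.002, 0.265, -0.964, 0.384], [0.0, 0.0, 0.0, 1.0]]
```

View pics/top0.png

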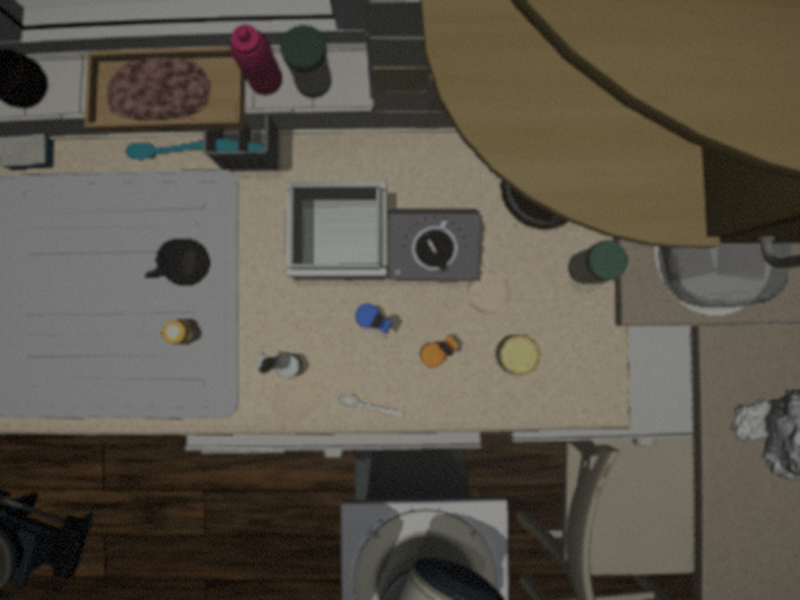

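View pics/side0.png

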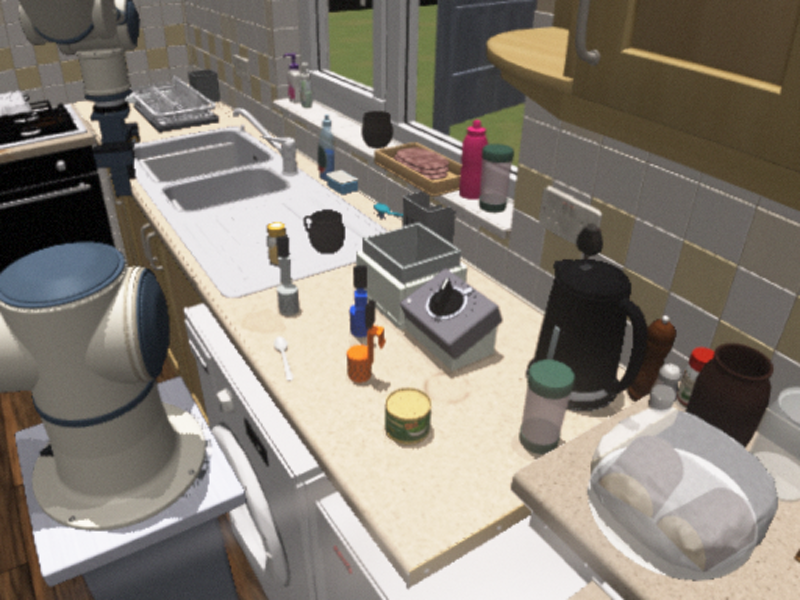

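Top view (800 px scale): three infuser shapes: steel/black at (287,365), blue at (368,316) and orange at (435,353). The steel one with the black grip fits the description. The pan rim is at (288–387, 183–277), the dial at (435,249), and the bean tin at (519,354). Next I compute rough positions and look closer with the wrist camera, which also gives the confirming crop.

```bash
cat >> h.py <<'E'
from scipy.spatial.transform import Rotation as Ro
def down(yaw): # tool x axis at yaw, pointing down
    c,s=np.cos(yaw),np.sin(yaw);return np.array([[c,s,0],[s,-c,0],[0,0,-1.]])
def cam_in_tool():
    T=np.eye(4);T[:3,:3]=arm.current_tool_rot();T[:3,3]=arm.current_ee_pos()
    return np.linalg.inv(T)@np.array(arm.get_calibration("wrist")["cam_to_world"])
E
python3 - <<'E'
from h import *
c=arm.get_calibration("top");s=1.5625
for n,u,v,z in[("can",288,365,.056),("grip",268,363,.165),("blue",367,316,.06),("orange",433,354,.06),("dial",435,249,.1),("beans",519,354,.058),
 ("spice",178,332,.105),("mug",183,262,.1),("r1",288,183,.135),("r2",387,183,.135),("r3",387,277,.135),("r4",288,277,.135)]:
    print(n,onz(c,u/s,v/s,z).round(3))
C=cam_in_tool();print(C.round(3));print(arm.current_tool_rot())
# look at infuser: camera optical axis hits target
cal=arm.get_calibration("wrist")
def look(p,yaw,h):
    R=down(yaw); d=R@C[:3,2]; cam=np.array(p)-d*(h/-d[2]); return cam-R@C[:3,3],R
g=onz(c,268/s,363/s,.165)
for yaw in np.arange(-180,180,30):
    P,R=look([g[0],g[1],.14],np.radians(yaw),.3); q=arm.solve_ik(P,R); print(yaw,P.round(3),None if q is None else np.round(q))
E
```

```text
can [0.417 0.247 0.056]
grip [0.426 0.263 0.165]
blue [0.504 0.102 0.06 ]
orange [ 0.434 -0.018  0.06 ]
dial [ 0.621 -0.022  0.1  ]
beans [ 0.431 -0.177  0.058]
spice [0.479 0.435 0.105]
mug [0.604 0.428 0.1  ]
r1 [0.735 0.234 0.135]
r2 [0.733 0.062 0.135]
r3 [0.57  0.064 0.135]
r4 [0.572 0.234 0.135]
[[-0.    -0.964 -0.265  0.075]
 [ 1.     0.    -0.001  0.002]
 [ 0.001 -0.265  0.964 -0.171]
 [ 0.     0.     0.     1.   ]]
[[-9.52076041e-01  3.05861214e-01 -3.61401518e-04]
 [ 3.05861414e-01  9.52075680e-01 -8.33129421e-04]
 [ 8.92596202e-05 -9.03741340e-04 -9.99999588e-01]]
-180 [0.419 0.262 0.269] [ 25.  14.  90.  -0.  75. -65.]
-150 [0.42  0.258 0.269] [ 25.  14.  90.  -0.  75. -95.]
-120 [0.424 0.256 0.269] [  24.   15.   90.   -0.   75. -126.]
-90 [0.428 0.255 0.269] [  24.   15.   90.   -0.   75. -156.]
-60 [0.432 0.257 0.269] [ 24.  15.  89.  -0.  75. 174.]
-30 [0.434 0.261 0.269] [ 24.  16.  89.  -0.  76. 144.]
0 [0.434 0.265 0.269] [ 25.  16.  89.  -0.  76. 115.]
30 [0.432 0.269 0.269] [25. 16. 89. -0. 76. 85.]
60 [0.429 0.271 0.269] [26. 16. 89. -0. 76. 56.]
90 [0.425 0.271 0.269] [26. 15. 89. -0. 76. 26.]
120 [0.421 0.269 0.269] [26. 15. 90. -0. 75. -4.]
150 [0.419 0.266 0.269] [ 26.  15.  90.  -0.  75. -34.]
```

```bash
cat >> h.py <<'E'
def look(p,yaw,h):
    C=cam_in_tool();R=down(yaw); d=R@C[:3,2]; return np.array(p)-d*(h/-d[2])-R@C[:3,3],R
import pickle
def shoot(n):
    c=arm.get_calibration("wrist");im=arm.snapshot("wrist");pickle.dump((c,im),open("pics/%s.pkl"%n,"wb"));return c,im
E
python3 - <<'E'
from h import *
for n,p,h in[("pan",(.58,.15,.135),.33),("dial",(.55,-.02,.1),.27),("inf",(.36,.25,.14),.28)]:
    P,R=look(p,0,h);arm.move_to(P,R);arm.sleep(.2);c,im=shoot(n);save(cv2.resize(im,(800,600),interpolation=cv2.INTER_CUBIC),"w"+n)
    print(n,P.round(3),arm.current_t())
    if n=="inf": print([proj(c,x) for x in((.426,.263,.165),(.417,.247,.056))])
E
```

```text
pan [0.596 0.152 0.294] 2.5667
dial [ 0.549 -0.022  0.199] 3.6417
inf [0.362 0.248 0.249] 5.15
[(np.float64(243.13744203651578), np.float64(129.90415780232706)), (np.float64(260.5059079064166), np.float64(133.1358136779529))]
```

View pics/winf.png

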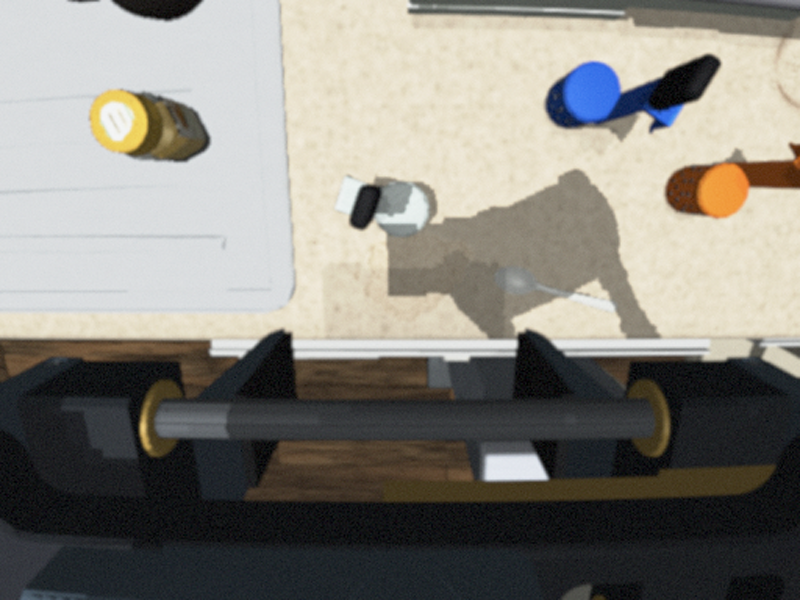

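View pics/wpan.png

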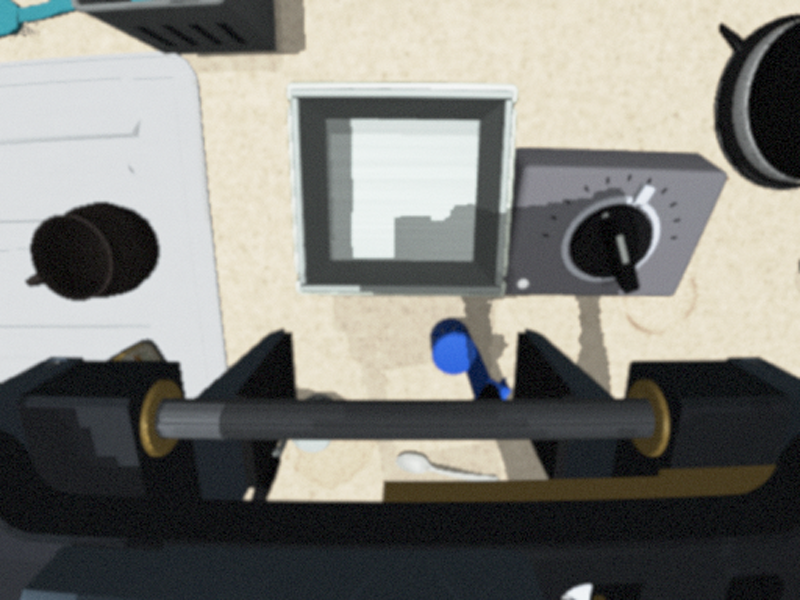

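View pics/wdial.png

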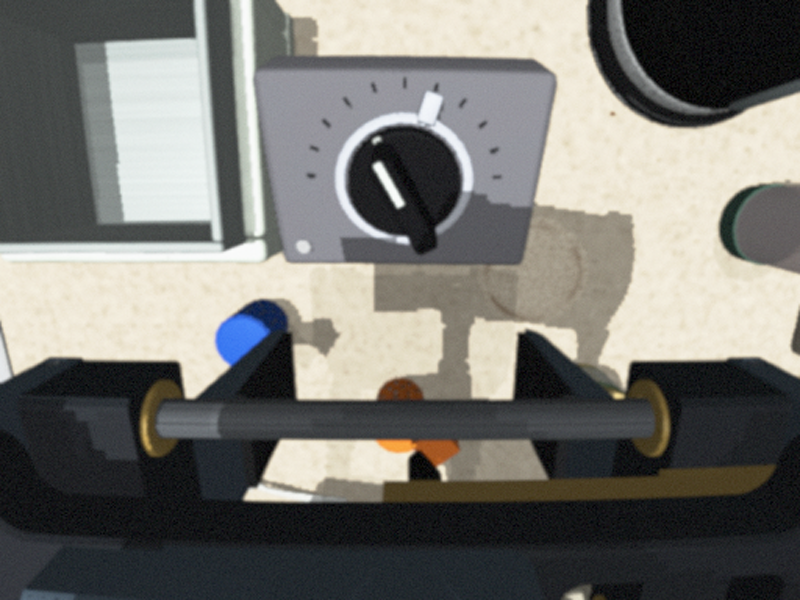

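Wrist views: infuser grip at (365,206), its bridge plate at (350,200) left of it, and its can at (402,207), so the hook points left, about 20° off. The pan frame is at about (290–517, 85–295). In the dial view the dial is at (404,178), the tab at (430,108), and the bar's pointer end is up-left. I'll make one enlarged mosaic to confirm identity and edges.

```bash
python3 - <<'E'
from h import *
L=lambda n:pickle.load(open("pics/%s.pkl"%n,"rb"))[1]
def crop(n,u,v,w,h,W,H): return cv2.resize(L(n)[v:v+h,u:u+w],(W,H),interpolation=cv2.INTER_CUBIC)
a=crop("inf",205,100,80,60,400,300);b=crop("dial",204,62,100,100*3//4+25,400,400)
c=crop("pan",178,48,160,120*4//4+25-20,400,312)
m=np.zeros((600,800,3),np.uint8)
m[:300,:400]=a;m[:400,400:]=b;m[300:,:400]=crop("pan",180,45,80,60,400,300)
m[400:,400:]=crop("pan",180,145,80,40,400,200)
save(m,"mos")
E
```

```text
(no output)
```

View pics/mos.png

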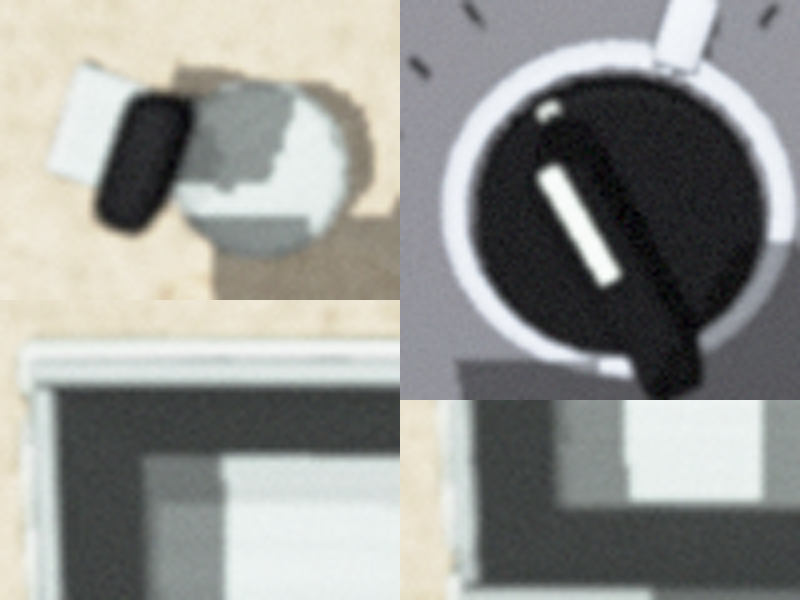

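The top-left crop confirms the steel can with a bright hook plate and black grip, with its x axis at about -19° yaw. The rim's left wall is at crop x 33–57. The white line (548,172)–(610,280) lies on the bar's up-left half, so the pointer points up-left. Now the exact measurements.

```bash
cat > m.py <<'E'
from h import *
L=lambda n:pickle.load(open("pics/%s.pkl"%n,"rb"))
# --- pan inner rim
c,im=L("pan");g=cv2.GaussianBlur(cv2.cvtColor(im,cv2.COLOR_RGB2GRAY),(3,3),0).astype(float)
def edge(p,d,n=40,th=110):
    # first crossing bright from dark, walking from p along d
    vs=[g[int(round(p[1]+d[1]*t/4)),int(round(p[0]+d[0]*t/4))] if 0 else cv2.getRectSubPix(g.astype(np.float32),(1,1),(p[0]+d[0]*t/4,p[1]+d[1]*t/4))[0,0] for t in range(n*4)]
    for t in range(1,len(vs)):
        if vs[t]>th: return p[0]+d[0]*t/4,p[1]+d[1]*t/4
sides={"L":[edge((200,v),(-1,0)) for v in range(75,175,5)],"R":[edge((313,v),(1,0)) for v in range(75,170,5)],
"B":[edge((u,72),(0,-1)) for u in range(205,310,5)],"F":[edge((u,173),(0,1)) for u in range(210,310,5)]}
lines={}
for k,p in sides.items():
    P=np.array([onz(c,*q,.135)[:2] for q in p if q]).astype(np.float32)
    vx,vy,x,y=cv2.fitLine(P,cv2.DIST_HUBER,0,.001,.001).ravel()
    r=(P-[x,y])@[-vy,vx];lines[k]=(np.array([x,y]),np.array([vx,vy]));print(k,(x,y),np.degrees(np.arctan2(vy,vx)),"res",np.abs(r).max())
def X(a,b):
    A,B=lines[a],lines[b];t=np.linalg.solve(np.c_[A[1],-B[1]],B[0]-A[0]);return A[0]+A[1]*t[0]
co={a+b:X(a,b) for a in"LR" for b in"BF"};
for k,v in co.items():print(k,v.round(4))
print("dims",np.linalg.norm(co["LB"]-co["LF"]),np.linalg.norm(co["LB"]-co["RB"]),np.linalg.norm(co["LF"]-co["RF"]))
# --- infuser
c2,im2=L("inf");g2=cv2.cvtColor(im2,cv2.COLOR_RGB2GRAY)
m=np.zeros_like(g2);m[110:150,218:246]=(g2[110:150,218:246]<60);cn=max(cv2.findContours(m,0,2)[0],key=cv2.contourArea)
P=np.array([onz(c2,u,v,.165)[:2] for u,v in cn[:,0]],np.float32)
print("grip rect",cv2.minAreaRect(P),cv2.minAreaRect(cn), "cam",np.array(c2["cam_to_world"])[:3,3])
q=lambda u,v,z:onz(c2,205+u/5,100+v/5,z).round(4)
print("bridge edge",q(85,62,.11),q(50,165,.11),"can",q(262,170,.056))
# --- dial
def ring(n,ctr):
    c,im=L(n);g=cv2.GaussianBlur(cv2.cvtColor(im,cv2.COLOR_RGB2GRAY),(3,3),0).astype(np.float32);pts=[]
    for a in np.radians(range(0,360,4)):
        d=np.array([np.cos(a),np.sin(a)])
        v=[cv2.getRectSubPix(g,(1,1),tuple(map(float,np.array(ctr)+d*t/4)))[0,0] for t in range(60,240)]
        k=int(np.argmax(v[:])) if max(v)>200 else None
        if k is not None:
            j=next((i for i in range(k,0,-1) if v[i]<125),None)
            if j: pts.append(np.array(ctr)+d*(60+j)/4)
    pts=np.array(pts,np.float32)
    for _ in range(4):
        e=cv2.fitEllipse(pts);(cx,cy),(A,B),th=e;R=Ro.from_euler("z",-th,degrees=True).as_matrix()[:2,:2]
        w=(pts-[cx,cy])@R.T;r=np.hypot(w[:,0]*2/A,w[:,1]*2/B);pts=pts[np.abs(r-1)<max(.04,1.5*np.std(r-1)) if _<3 else slice(None)]
    print(n,e,len(pts));return c,e[0]
cd,ed=ring("dial",(258.5,115));cp,ep=ring("pan",(391,154))
print("ring centre",tri(cd,ed,cp,ep))
E
python3 m.py
```

```text
L (np.float32(0.6797302), np.float32(0.22754641)) -0.4053593 res 0.0002755714
R (np.float32(0.67458034), np.float32(0.084429555)) 1.0385269 res 0.0013996399
B (np.float32(0.728575), np.float32(0.1781582)) 89.54656 res 0.00016315159
F (np.float32(0.5936656), np.float32(0.15192138)) 88.285065 res 0.0014700579
LB [0.729  0.2272]
LF [0.5959 0.2281]
RB [0.7278 0.0854]
RF [0.5916 0.0829]
dims 0.13301884 0.1418075 0.14527892
grip rect ((0.4242917001247406, 0.27118349075317383), (0.011284645646810532, 0.02456706576049328), 69.82536315917969) ((233.9000244140625, 131.8000030517578), (12.965338706970215, 28.144268035888672), 18.434947967529297) cam [0.43761384 0.2495875  0.41978338]
bridge edge [0.4417 0.2879 0.11  ] [0.4204 0.2961 0.11  ] can [0.4159 0.2509 0.056 ]
dial ((258.1628723144531, 114.895751953125), (70.98483276367188, 73.70966339111328), 97.23284149169922) 63
pan ((275.64385986328125, 70.50337219238281), (134.6584930419922, 342.3506164550781), 128.87672424316406) 50
ring centre (array([0.65854979, 0.06365264, 0.32443171]), np.float64(0.17761592433002665))
```

Rim-left middle is about (0.6625, 0.2307) at yaw -0.4°. The grip is at (0.4243, 0.2712) at yaw -20.3°, and the predicted can position matches the measured one to 1 mm. Now I pick it up and stop above the rim to check.

```bash
python3 - <<'E'
from h import *
R=down(np.radians(-20.3));G=[.4240,.2710]
arm.grip(.045);arm.move_to([*G,.20],R);arm.move_l([*G,.125],feed=.1)
arm.grip(0);print("w",arm.current_width(),arm.current_force())
arm.move_l([*G,.31],feed=.2);print(arm.current_width(),arm.current_force())
y=np.radians(-.4);P=[.6625,.2207]
arm.move_to([*P,.31],down(y));arm.move_l([*P,.125+.028+.04],feed=.15);arm.sleep(.2)
a=arm.snapshot("side");c,w=shoot("hang0")
save(np.vstack([cv2.resize(a[110:235,180:330],(600,500))[:300],cv2.resize(w[40:240,140:340],(600,600))[150:450]]),"hang0")
print(arm.current_ee_pos(),arm.current_width(),arm.current_t())
E
```

```text
w 0.011977258654130704 [-0.16853672  0.26763682  1.58057659]
0.012107888776634516 [-0.03751736  0.5036004  -2.01506038]
[0.66272202 0.22073526 0.19354028] 0.01208234451162448 11.1833
```

View pics/hang0.png

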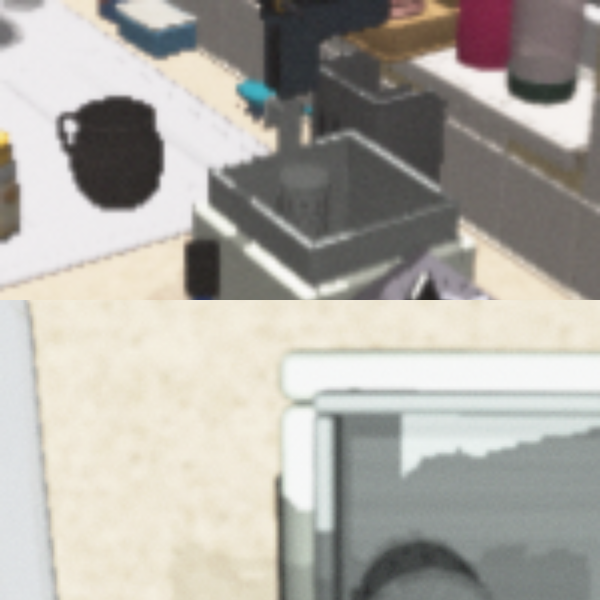

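Side view: can already inside the pan, with the hook over the left wall. Wrist view: rim wall between crop x 315 and 335. Checking its y before lowering.

```bash
python3 - <<'E'
from h import *
c,w=pickle.load(open("pics/hang0.pkl","rb"))
for u in(285,315,335):print(u,onz(c,140+u/3,156.7,.135).round(4),onz(c,140+u/3,156.7,.1).round(4))
print(w[150,225:265].mean(1).round().tolist())
E
```

```text
285 [0.7068 0.2411 0.135 ] [0.702  0.2441 0.1   ]
315 [0.7067 0.233  0.135 ] [0.7019 0.2347 0.1   ]
335 [0.7067 0.2277 0.135 ] [0.7019 0.2285 0.1   ]
[230.0, 232.0, 230.0, 231.0, 229.0, 220.0, 175.0, 118.0, 127.0, 200.0, 236.0, 245.0, 246.0, 247.0, 247.0, 247.0, 247.0, 247.0, 241.0, 219.0, 205.0, 217.0, 227.0, 226.0, 211.0, 178.0, 126.0, 79.0, 83.0, 111.0, 125.0, 128.0, 140.0, 145.0, 151.0, 149.0, 150.0, 147.0, 149.0, 148.0]
```

Rim middle is at y=0.2304, which agrees to within 0.5 mm. Lowering, releasing, then looking at the dial.

```bash
python3 - <<'E'
from h import *
P=[.6625,.2205]
arm.move_l([*P,.157],feed=.1);f0=arm.current_force()[2];z=.157;print(f0)
while z>.149:
    z-=.001;arm.move_l([*P,z],feed=.03);f=arm.current_force();
    if f[2]-f0>1.2:break
print(z,f);arm.grip(.04);arm.sleep(.3)
arm.move_l([*P,.25],feed=.2)
P,R=look((.55,.06,.12),0,.33);arm.move_to(P,R);arm.sleep(.2)
c,im=shoot("hang1");c2,i2=None,arm.snapshot("side")
save(np.hstack([cv2.resize(i2[110:235,210:310],(400,500)),cv2.resize(im[20:170,120:240],(400,500))]),"hang1");print(arm.current_t())
P,R=look((.57,-.02,.12),0,.2);arm.move_to(P,R);arm.sleep(.2);c,im=shoot("dial2");save(cv2.resize(im,(800,600),interpolation=cv2.INTER_CUBIC),"dial2");print(P,arm.current_t())
E
```

```text
-0.7511710639234277
0.152 [-5.10114305 -1.02589672 11.34314507]
15.575
[ 0.54959331 -0.02156714  0.14946137] 16.4833
```

View pics/hang1.png

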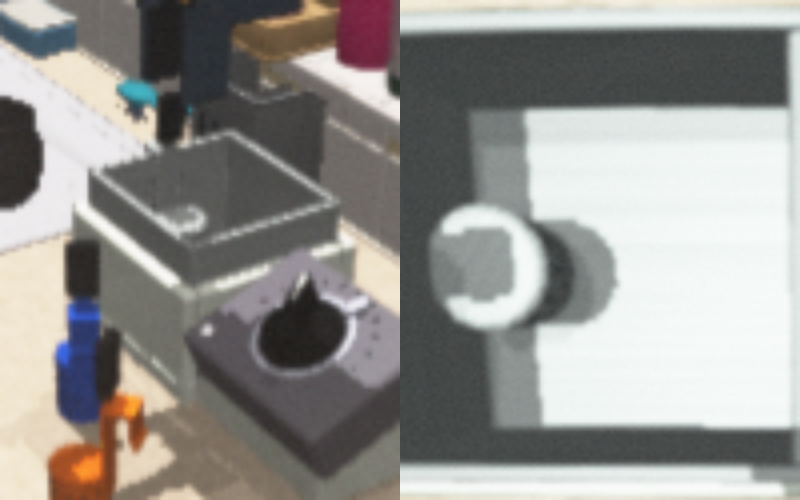

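View pics/dial2.png

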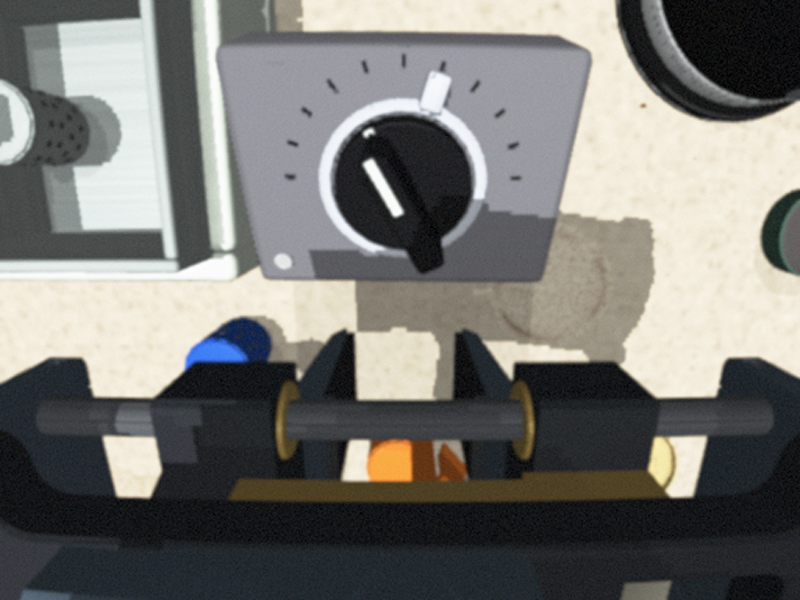

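The infuser hangs with its can in the pan (grip above the rim at crop (170,115) in the side view). Dial view: dial centre about (403,178), tab (436,92), white line (366,162)–(400,214). Computing the dial's frame.

```bash
cat > d.py <<'E'
from h import *
L=lambda n:pickle.load(open("pics/%s.pkl"%n,"rb"))
yaw=np.radians(-.4);Rz=Ro.from_euler("z",yaw).as_matrix()
t=np.radians(23);n=Rz@[-np.sin(t),0,np.cos(t)];up=Rz@[np.cos(t),0,np.sin(t)];rt=Rz@[0,-1,0]
def onp(c,u,v,p0,h):
    o,d=ray(c,u,v);return o+d*((p0+n*h-o)@n)/(d@n)
def ellipse(im,ctr,r0,r1):
    g=cv2.GaussianBlur(cv2.cvtColor(im,cv2.COLOR_RGB2GRAY),(3,3),0).astype(np.float32);pts=[]
    for a in np.radians(range(0,360,4)):
        d=np.array([np.cos(a),np.sin(a)]);v=np.array([cv2.getRectSubPix(g,(1,1),tuple(map(float,ctr+d*r)))[0,0] for r in np.arange(r0,r1,.25)])
        if v.max()>205:
            k=int(np.argmax(v>205));j=next((i for i in range(k,0,-1) if v[i]<125),None)
            if j:pts.append(ctr+d*(r0+j*.25))
    pts=np.array(pts,np.float32)
    for _ in range(4):
        e=cv2.fitEllipse(pts);(cx,cy),(A,B),th=e
        w=(pts-[cx,cy])@Ro.from_euler("z",th,degrees=True).as_matrix()[:2,:2];r=np.hypot(w[:,0]*2/A,w[:,1]*2/B)
        pts=pts[np.abs(r-1)<max(.03,2*np.std(r-1))]
    return e,len(pts)
def measure(name,ctr,r0,r1,p0):
    c,im=L(name);(e,k)=ellipse(im,np.array(ctr),r0,r1);print(name,np.round(e[0],1),np.round(e[1],1),k)
    return c,im,np.array(e[0])
if __name__=="__main__":
    c,im,e=measure("dial2",(258,115),33,52,None)
    cp,ip,ep=measure("pan",(391,153),20,33,None)
    print("tri",tri(c,e,cp,ep))
    s=1.5625
    b=onz(c,405/s,42/s,.120);print("back edge",b.round(4));C=onp(c,*e,b,0);print("ring on plane",C.round(4))
    T=tri(c,e,cp,ep)[0]
    for C in(C,T):
        ang=lambda p:np.degrees(np.arctan2((p-C)@rt,(p-C)@up))
        hsv=cv2.cvtColor(im,cv2.COLOR_RGB2GRAY)
        def blob(u0,u1,v0,v1,th):
            m=np.zeros_like(hsv);m[v0:v1,u0:u1]=hsv[v0:v1,u0:u1]>th;cn=max(cv2.findContours(m,0,2)[0],key=cv2.contourArea);return cn
        cn=blob(226,264,98,142,150);r=cv2.boxPoints(cv2.minAreaRect(cn));r=sorted(r.tolist(),key=lambda q:q[1]);a=np.mean(r[:2],0);z=np.mean(r[2:],0)
        pa,pz=onp(c,*a,C,38),onp(c,*z,C,38);d=pa-pz
        print("line",a,z,"dir",np.degrees(np.arctan2(d@rt,d@up)),"end radii",(pa-C)@up,(pa-C)@rt,(pz-C)@up,(pz-C)@rt,"angle of tip",ang(pa))
        tab=onp(c,436/s,92/s,C,8);print("tab",ang(tab),np.linalg.norm(tab-C-8*n))
E
python3 d.py
```

```text
dial2 [257.3 115.5] [86.6 90. ] 65
pan [395.9 151.7] [39.5 45.7] 18
tri (array([ 0.6282342 , -0.01867984,  0.11119454]), np.float64(0.002865721435118005))
back edge [ 0.6828 -0.0196  0.12  ]
ring on plane [ 0.6269 -0.0183  0.0963]
line [234.64015198 102.62175751] [255.22514343 137.45789337] dir 151.79454264183323 end radii 14.068805988373152 3.235142417135064 19.277446782374273 0.44165494153296386 angle of tip 12.950122845220594
tab -15.993915464274846 1.8770185332387548
line [234.64015198 102.62175751] [255.22514343 137.45789337] dir 151.79454264183326 end radii 14.06666099722625 3.2358795706289043 19.277121680207678 0.44141605592667704 angle of tip 12.954882667945343
tab -16.065992157920597 1.8734097516435166
```

```bash
sed -i 's/C,38)/C,.038)/g;s/C,8)/C,.008)/;s/-8\*n/-.008*n/' d.py; python3 d.py; python3 - <<'E'
from h import *
# panel tri check: back-left panel corner & tab, in pan and dial2
L=lambda n:pickle.load(open("pics/%s.pkl"%n,"rb"))[0]
a,b=L("pan"),L("dial2");s=1.5625
for n,p,q in[("tab",(645,196),(436,92)),("dot",(523,284),(283,261)),("ringc",(611,238),(402.5,180))]:print(n,tri(a,np.array(p)/s,b,np.array(q)/s))
E
```

```text
dial2 [257.3 115.5] [86.6 90. ] 65
pan [395.9 151.7] [39.5 45.7] 18
tri (array([ 0.6282342 , -0.01867984,  0.11119454]), np.float64(0.002865721435118005))
back edge [ 0.6828 -0.0196  0.12  ]
ring on plane [ 0.6269 -0.0183  0.0963]
line [234.64015198 102.62175751] [255.22514343 137.45789337] dir -28.205457358166818 end radii 0.024070512014621383 -0.013718637449304627 0.0006562897252966972 -0.0011611700978368714 angle of tip -29.680347450180783
tab 18.21774298312541 0.045128623663747716
line [234.64015198 102.62175751] [255.22514343 137.45789337] dir -28.205457358166814 end radii 0.021925520867721968 -0.01298148395546423 0.0003311875587002923 -0.0014000557041236902 angle of tip -30.628581473382642
tab 18.33138979798857 0.040818077499712814
tab (array([ 0.66291713, -0.03251918,  0.11958167]), np.float64(0.0008484697980136575))
dot (array([0.58383202, 0.04755634, 0.07978002]), np.float64(0.000653879010210302))
ringc (array([ 0.6272458 , -0.01852646,  0.09913361]), np.float64(0.0002588746877657121))
```

Dial centre is at (0.627, -0.0185, 0.0965), with the tab 45 mm from it (46 expected). Pointer at -28.5°, tab at +18.2°: a 47° (0.81 rad) turn, which is in range. Grip the bar with the tips 13 mm off the panel and turn.

```bash
cat > t.py <<'E'
from d import *
C=np.array([.6270,-.0185,.0965])
def pose(a,h):
    a=np.radians(a);b=up*np.cos(a)+rt*np.sin(a);z=-n;return C+n*h,np.c_[b,np.cross(z,b),z]
E
python3 - <<'E'
from t import *
for a,h in[(-28.5,.08),(-28.5,.0135),(18.2,.0135),(18.2,.09)]:print(np.round(arm.solve_ik(*pose(a,h)),1))
arm.grip(.034);arm.move_to(*pose(-28.5,.08));arm.move_l(*pose(-28.5,.0135),feed=.08);print(arm.current_force().round(1))
arm.grip(0);print("w",arm.current_width(),arm.current_force().round(1),arm.current_torque().round(2))
for a in np.linspace(-28.5,18.2,7)[1:]:
    arm.move_l(*pose(a,.0135),feed=.1);
print(arm.current_width(),arm.current_force().round(1),arm.current_torque().round(2))
arm.grip(.034);arm.move_l(*pose(18.2,.09),feed=.15)
print(arm.current_t())
P,R=look((.57,-.02,.12),0,.2);arm.move_to(P,R);arm.sleep(.2);c,im=shoot("dial3");save(cv2.resize(im[40:190,150:350],(800,600),interpolation=cv2.INTER_CUBIC),"dial3");print(P,arm.current_t())
E
```

```text
[ -9.6  20.7 105.    6.8  31.7  47.2]
[ -9.1  28.1 105.1   8.3  24.2  45.8]
[ -9.1  28.1 105.1   8.3  24.2  92.5]
[ -9.7  19.6 104.9   6.7  33.   94. ]
[-0.1  0.5 -0. ]
w 0.014195091226422714 [-3.2  0.6  6.4] [0.01 0.46 0.03]
0.013755095017735822 [ -6.9 -24.2   5.3] [-4.33  1.07 -1.85]
21.75
[ 0.55024536 -0.02163246  0.14967423] 22.5583
```

View pics/dial3.png

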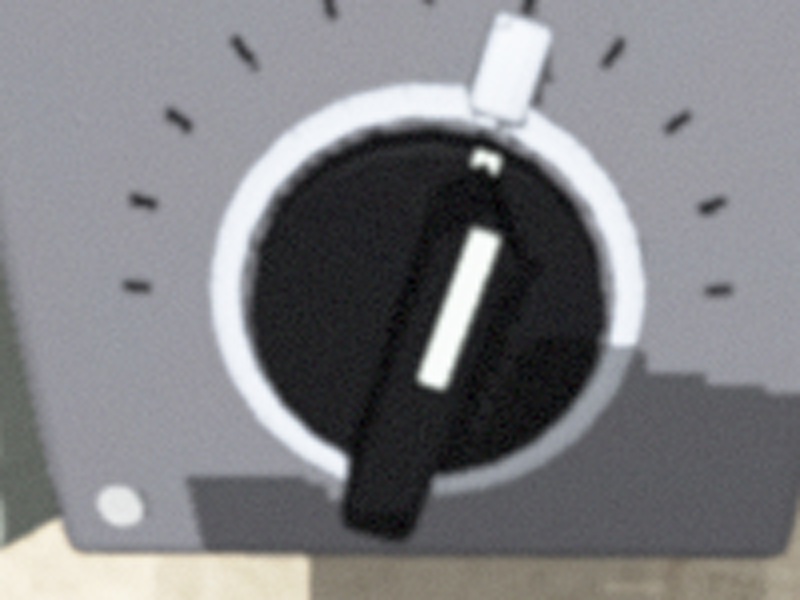

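The pointer now points toward the tab (tab at crop (510,68), tip mark at (486,160)). Measuring the residual.

```bash
python3 - <<'E'
from t import *
c=L("dial3")[0];q=lambda u,v,h:onp(c,150+u/4,40+v/4,C,h)-C-n*h
A=lambda d:round(float(np.degrees(np.arctan2(d@rt,d@up))),1)
a,b=q(486,232,.038),q(433,385,.038);print("line",A(a-b),"tip-from-centre",A(a),"tab",A(q(510,68,.008)),np.linalg.norm(q(510,68,.008)))
for h in(.01,.018):print("dot",A(q(486,160,h)),np.linalg.norm(q(486,160,h)))
# tab side edges direction
t1,t2=q(522,20,.008),q(496,115,.008);print("tab dir",A(t1-t2))
for nm in("inf",):pass
E
```

```text
line 17.1 tip-from-centre 19.5 tab 17.7 0.04475336343740566
dot 19.5 0.030109926178094285
dot 17.5 0.032207317520800006
tab dir 13.8
```

Pointer 17–19.5°, tab 17.7°: within 2° (tolerance 6.9°). A numeric check that the infuser hasn't moved, then retract and hand in.

```bash
python3 - <<'E'
from t import *
a,b=L("dial2")[1].astype(int),L("dial3")[1].astype(int)
print("can diff",np.abs(a-b)[40:120,0:90].mean())
P,R=look((.55,.0,.12),0,.35);arm.move_to(P,R);arm.sleep(.5)
print(arm.current_t(),arm.current_force().round(1));arm.sign_off()
E
```

```text
can diff 8.371574074074074
23.7167 [-1.   0.1  0.4]
the job is handed in; nothing more can be done
```

The infuser hangs by its hook over the pan's left rim, and the dial is turned to the marker tab. The job was handed in at about 24 s, and `sign_off` gives no verdict.

- **Infuser:** I picked the steel one with the black grip (not the blue or orange ones). I lowered it onto the rim until contact (11 N) and let go. Afterwards the side and wrist views showed the can inside the pan and the grip standing over the left wall. I did not measure the hook's final position in millimetres. Two readings of the rim's middle before release agreed to 0.5 mm.
- **Dial:** I turned it about 47° (0.81 rad) clockwise and let go. In the last picture the pointer reads 17.1 to 19.5°, depending on which feature I use, and the tab 17.7°. That is about 2° off at worst, against the 6.9° allowed. The tab's own edges gave a rougher direction of 13.8°, which would put the worst reading at 5.7°, still within the limit. At the end of the turn the gripper showed about 24 N of side force, more than I expected for this dial. I saw no sign that the marker ring moved (tab read 18.2° before, 17.7° after).
- **Last infuser check, inconclusive:** comparing the can before and after the dial turn gave a mean difference of 8.4 grey levels. I put that down to noise and a small camera shift, and did not look further.
- **Bystanders:** I saw no contact with the mug, beaker, spice jar or bean tin, but did not re-measure them at the end.

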